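Click the gluing jig's stop into the notch for the blank

ROBOT

A 6-joint arm with a two-finger parallel gripper is mounted at the origin on the work surface. World frame = base frame: x ahead of the robot, y to its left, z up, the work surface at z = 0. Lengths are in m, angles in rad, forces in N, time in s.
With the tool pointing down it reaches from about 0.375 to 0.975 m from the base axis. Payload 3.8 kg.
Tool frame: the origin (TCP) lies on the centre line of the jaws, within the pads' length; the fingertips stand 22 mm ahead of it and the grasp point (between the pads) lies 3 mm ahead of it; x points along the fingers, y is the direction in which the jaws open and shut, and the axes are right-handed (so a half turn about x gives the same grasp; the last joint's range is limited). The gripper opens to 85 mm and grips with 20 to 120 N. Pads are 22 mm wide; open, the fingers measure 114 mm over their backs; the gripper's body (76 mm by 85 mm) begins 54 mm behind the grasp point. The pads swing forward as they close: fully open they stand 13 mm farther back than shut.
Start: joints at [-1.158, 0.264, 1.604, -0, 1.274, -0.037], TCP at [0.293, -0.608, 0.253] pointing down, gripper open.
Joint ranges: [-2.63, 2.63], [-0.94, 2.18], [0.31, 2.57], [-1.31, 4.45], [0, 2.66], [-2.55, 2.55]. Speed limits (rad/s): [2.57, 2.57, 3.14, 3.14, 3.14, 3.14].

INTERFACE

Orientations are given as a rotation vector (axis times angle).
In Python, from workcell import monitor, eyes, finish_job gives the robot as it stands. The module is installed in compiled form; this text tells all that it offers.
- The arm moves only by the tool play_rows, never from a script. Its argument "deltas" is a list of rows, each an object of numbers: "wx", "wy", "wz": the turn, a rotation vector about the world's x, y, z in degrees; "x", "y", "z": the shift along the world's x, y, z in mm; "fingers": the closure, from -1 (fully open) to 1 (shut), so that 0 is half open. A call has 1 to 20 rows; each row is the pose to reach, as a shift and turn from the pose commanded when the call began; what a row does not reach only later rows make up. A row lasts 1/8 s, in which the tool goes at most 62.5 mm and 10.7 degrees, less where a joint would pass 70% of its speed; a pose out of reach is approached as far as the arm can. A call with a gripper value outside its range is refused whole. The fingers move at their own pace and stop on an object; "grip_force" is the grip in N (left out, the last holds). Time passes only in rows, so rows that repeat a pose let the fingers close. It gives the time, the measured TCP pose, the force and the opening at its end, in the units of the state.
- monitor.read_state(): the state, without advancing time (a new reading comes with each control period).
- eyes.read_camera(name): name is "side" or "top"; returns a dict with "frame" (400x640x3 uint8, red, green, blue), "depth" (400x640 float32, m along the optical axis (not along the pixel's ray), 0 where there is no reading), "K" (3x3 intrinsics, pixels), "k1" (the pictures are not rectified: a ray, as slopes to the right and down, at radius r is drawn at 1 + k1 r^2 times it, then the intrinsics apply), "view" (4x4, takes a point from world to camera coordinates). Camera axes: x right, y down, z forward; pixel columns grow to the right and rows downward; lengths in m; the calibration is good to about 2 mm. A picture is of the moment at which its call begins.
- finish_job(): hands the job in, once; it reports no verdict.
The state is a dict: "time": time; "q": joint angles; "joint_vel": joint speeds; "joint_torque": joint torques, N m; "tool_pos": TCP position; "tcp_rot": TCP orientation; "wrist_force": force on the tool from outside, world axes, zero at the start; "torque": the same for the moment, N m; "width": opening from 0.0 (shut) to 1.0 (fully open).
Only numpy, scipy, OpenCV 4.12 (cv2) and the standard library are available. Lean on these libraries where they do the work, as an engineer would, in place of code of your own. Each camera call takes 0.05 s, during which the arm holds its last target.

TASK

One of three wooden mosaic blanks (short, medium or long) lies in the bay of the gluing jig, against the fence. Pinch the grip of the sliding stop and slide it along its rail towards that blank, past any earlier notches, until you feel the ball click into the notch that belongs to that blank (the one where the stop's foot comes just short of it), without pressing hard on the blank. Finish still holding the grip there, with the stop at rest in its notch, and leave all other things as they are.

Things in the scene. Friction and masses are not known exactly. Their poses are not given: they have to be found in the camera images.
- jig: Gluing jig: grey laminate board, 12 mm thick, fixed to the table. Origin at table height; jig x points away from the robot at yaw 0, jig y along the rail, z up. The board spans x -100 to +90, y -170 to +170 mm. Aluminium rail along y at x = +65 mm (20 mm wide, top at height 26 mm, y -112 to +150), black end blocks 34 mm high. All heights here are above the table.
- jig_bay (a point): Point on the board (height 12 mm) at the foot of the fence, middle of the bay: jig x = +26, y = -90 mm. The bay is the strip x 0 to 52 mm beside the rail; a low wooden fence (top at 24 mm) closes its -y end. One blank lies in the bay, 1 to 3 mm from the fence; the other two are stored end to end along jig x = -65 mm.
- stop: Sliding stop on the rail: steel carriage (36 mm in jig x, 24 mm in y, top at 36 mm), foot and black grip. Origin: middle of carriage and grip in x and y, at table height; axes as the jig's. It moves only along jig y, from +122 to -25 mm; friction about 1 N. It starts at y = +80 to +115 mm, beyond all notches as seen from the fence.
- stop_grip (a point): Point to pinch, 60 mm above the table, inside the upright black grip on the carriage. The grip is 16 mm thick in jig x, 24 mm in jig y, and stands from 36 to 74 mm above the table, free on all sides.
- stop_foot (a point): Middle of the foot's face towards the fence (12 mm on the jig -y side of the stop's origin). The foot is an 8 mm thick steel bar reaching from the carriage across the bay to jig x = +6 mm, 15 to 35 mm above the table.
- notch_long (a point): Notch for the 130 mm blank: a dark groove across the rail's top, at jig x = +65, y = +57 mm, height 26 mm. The stop is seated when its origin has the notch's jig y; its foot is then 2 to 4 mm short of the blank.
- notch_medium (a point): Notch for the 95 mm blank, likewise, at jig y = +22 mm. All notches: the stop's sprung ball starts to ride up about 11 mm before the middle, passing in or out takes about 8 N along the rail, and within 4 mm of the middle the ball pulls the stop in; let go there, it centres itself to 1 mm.
- notch_short (a point): Notch for the 60 mm blank, likewise, at jig y = -13 mm.
- blank_short: The short blank: flat bare-wood rectangle 60 mm long, 50 mm wide, 8 mm thick, loose, lying flat on the board (12 mm above the table). Origin: middle of its 50 mm edge at the fence end, on its underside; the blank extends 60 mm along its own +y, which is parallel to jig y.
- blank_medium: The medium blank: flat bare-wood rectangle 95 mm long, 50 mm wide, 8 mm thick, loose, lying flat on the board (12 mm above the table). Origin: middle of its 50 mm edge at the fence end, on its underside; the blank extends 95 mm along its own +y, which is parallel to jig y.
- blank_long: The long blank: flat bare-wood rectangle 130 mm long, 50 mm wide, 8 mm thick, loose, lying flat on the board (12 mm above the table). Origin: middle of its 50 mm edge at the fence end, on its underside; the blank extends 130 mm along its own +y, which is parallel to jig y.
- mug: Bystander, to be left alone: white mug, 90 mm tall. Origin: centre of its underside.
- glue: Bystander, to be left alone: white glue bottle, 150 mm tall. Origin: centre of its underside.
- brush: Bystander, to be left alone: brush lying on the table. Origin: centre of its underside (lies along its x).
- tray: Bystander, to be left alone: grey tray of glass tiles, 130 x 170 x 35 mm. Origin: centre of its underside.
- books: Bystander, to be left alone: two stacked books, 32 mm high. Origin: centre of its underside.
- pot: Bystander, to be left alone: small jar, 36 mm in diameter and 36 mm tall, on the jig's board behind the fence. Origin: centre of its underside.
- tile0: Bystander, to be left alone: blue glass mosaic tile 11 x 22 x 7 mm lying on the jig's board between the bay and the stored blanks. Origin: centre of its underside.
- tile1: Bystander, to be left alone: another such glass tile. Origin: centre of its underside.

How it is judged:
At the end, for the whole second after the job is handed in: The stop is at rest within 2 mm of the middle of the notch belonging to the blank in the bay; that blank still lies in the bay (within 20 mm of its middle line, 15 mm of the fence); the fingers hold the grip: over 3 N, grasp point within 30 mm of the grip point (((x of blank_short in the frame of jig between 0.006 and 0.046 m and y of blank_short in the frame of jig between -0.096 and -0.075 m and y of stop in the frame of jig between -0.015 and -0.011 m) or (x of blank_medium in the frame of jig between 0.006 and 0.046 m and y of blank_medium in the frame of jig between -0.096 and -0.075 m and y of stop in the frame of jig between 0.02 and 0.024 m) or (x of blank_long in the frame of jig between 0.006 and 0.046 m and y of blank_long in the frame of jig between -0.096 and -0.075 m and y of stop in the frame of jig between 0.055 and 0.059 m)) and contact force between the fingers and stop above 3 N and distance between the grasp point and stop_grip below 0.03 m and linear speed of stop below 0.005 m/s); the arm keeps its last pose, push and grip.
It fails at once if the stop presses on a blank with more than 12 N (contact force between stop and blank_short above 12 N or contact force between stop and blank_medium above 12 N or contact force between stop and blank_long above 12 N).
It fails at once if a blank is moved more than 15 mm (distance of any of blank_short, blank_medium, blank_long from where it was at the start of the episode above 0.015 m).
It fails at once if a bystander is moved more than 20 mm (distance of any of mug, glue, brush, tray, books, pot, tile0, tile1 from where it was at the start of the episode above 0.02 m).
It also fails if it takes over 40 s, if anything falls off the work surface, if the arm or the gripper's body presses on something with over 40 N, if the wrist force passes 120 N, or if a joint passes its speed limit or range.

## Working session

There is one attempt and no reset: what is moved stays moved. The work goes in short steps, Python scripts to look and compute and a tool call to move; the robot and the scene stay as the last step left them, time stands still between calls to the robot, and variables do not carry over. Pictures are saved under pics/ and viewed, and the job is handed in when it is done.

Besides the shell and the picture viewer there is one more tool, called after ">>>" as name([rows], argument=value, ...), one row to a line, values as JSON. play_rows: Moves the arm, as the interface text tells. Its arguments: {"type":"object","properties":{"deltas":{"type":"array"},"grip_force":{"type":"number"}},"required":["deltas"]}

```bash
mkdir -p pics
python3 - <<'E'
from workcell import monitor, eyes
import cv2,numpy as np
print(monitor.read_state())
for n in("side","top"):
    c=eyes.read_camera(n); cv2.imwrite(f"pics/{n}0.png",c["frame"][...,::-1]); np.savez(f"{n}0.npz",**c)
    print(n,c["K"],c["k1"],c["view"])
E
```

```text
{'time': 0.0, 'q': array([-1.15790369e+00,  2.64775465e-01,  1.60541230e+00, -6.17222101e-06,
        1.27368175e+00, -3.68789323e-02]), 'joint_vel': array([-0.00128699, -0.00055402,  0.0009066 ,  0.00160626,  0.00043755,
        0.00043222]), 'joint_torque': array([-4.14873784e-04, -5.15111017e+01, -3.67312896e+01,  1.97238330e-05,
        1.28268194e-02,  4.46629315e-05]), 'tool_pos': array([ 0.2931933 , -0.60722744,  0.25192625]), 'tcp_rot': array([ 1.972309  ,  0.45353976, -1.97318192]), 'wrist_force': array([-0.11116471, -0.0504504 , -0.48297848]), 'torque': array([-0.08722309, -0.01395819, -0.06344289]), 'width': 1.0037787567139997}
side [[409.4383688    0.         315.34338854]
 [  0.         409.4383688  206.11080268]
 [  0.           0.           1.        ]] -0.08698789689049194 [[-0.76775698 -0.64038232  0.02144059  0.35465514]
 [-0.41436565  0.47070525 -0.77893368  0.30273231]
 [ 0.48872316 -0.60691602 -0.62673968  1.06197705]
 [ 0.          0.          0.          1.        ]]
top [[503.46303557   0.         311.03706838]
 [  0.         503.46303557 197.55822297]
 [  0.           0.           1.        ]] -0.06538373073160501 [[-2.75173925e-02 -9.99610379e-01 -4.67786657e-03 -2.69760861e-02]
 [-9.90117279e-01  2.78992360e-02 -1.37438735e-01  5.20998046e-01]
 [ 1.37515695e-01  8.49680910e-04 -9.90499224e-01  1.49065620e+00]
 [ 0.00000000e+00  0.00000000e+00  0.00000000e+00  1.00000000e+00]]
```

View pics/top0.png

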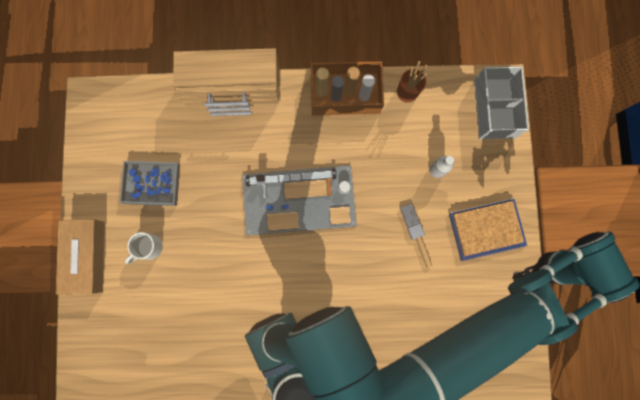

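View pics/side0.png

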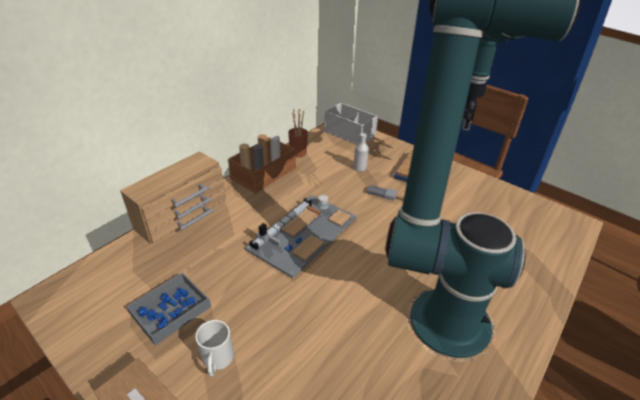

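The jig is at about (245-355, 165-235) in the top view, with its rail at the far edge and the stop near (258,180). I'll zoom in on both views.

Run:
```python
import cv2
a=cv2.imread("pics/top0.png")[155:245,235:365]; cv2.imwrite("pics/topz.png",cv2.resize(a,None,fx=6,fy=6,interpolation=cv2.INTER_CUBIC))
a=cv2.imread("pics/side0.png")[185:280,235:365]; cv2.imwrite("pics/sidez.png",cv2.resize(a,None,fx=6,fy=6,interpolation=cv2.INTER_CUBIC))
```

```text
(no output)
```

View pics/topz.png

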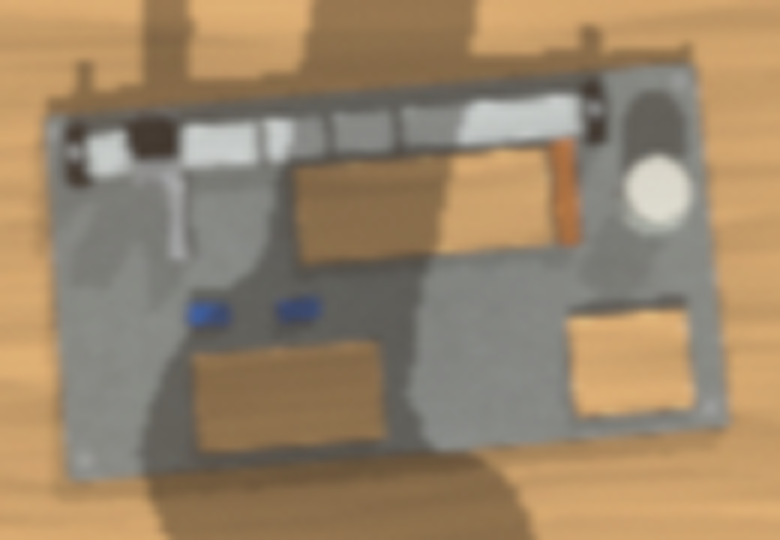

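View pics/sidez.png

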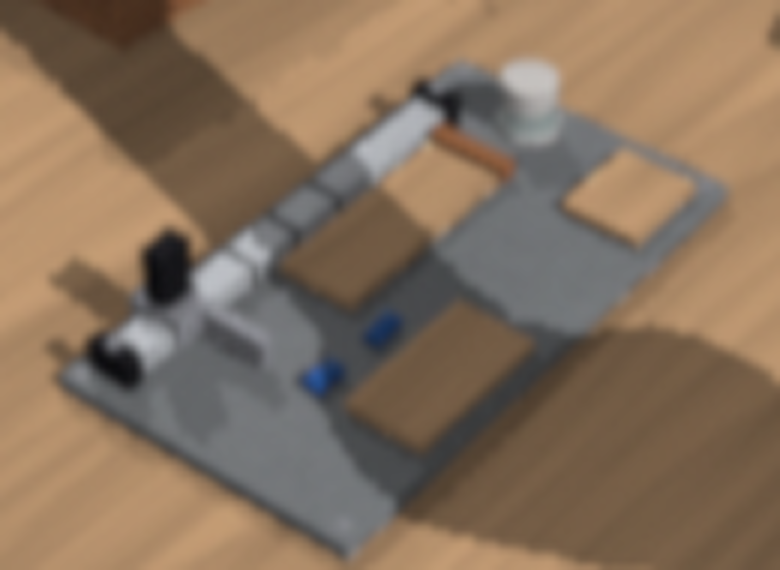

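The bay blank spans about 250 of the 645 zoomed px for the 340 mm board, so roughly 131 mm. The stored ones are about 60 and 95 mm, so the long blank is in the bay and the target is jig y = +57. Next I'll fit the jig pose and the grip position.

```bash
cat > h.py <<'E'
import numpy as np, cv2
def ray(c,u,v):
    K=c["K"];k=float(c["k1"]);d=np.array([(u-K[0,2])/K[0,0],(v-K[1,2])/K[1,1]]);s=d.copy()
    for _ in range(20): s=d/(1+k*(s@s))
    V=c["view"];R=V[:3,:3];o=-R.T@V[:3,3];return o,R.T@np.array([s[0],s[1],1])
def onz(c,u,v,z):
    o,d=ray(c,u,v);return o+d*(z-o[2])/d[2]
def proj(c,p):
    q=c["view"][:3,:3]@p+c["view"][:3,3];s=q[:2]/q[2];s=s*(1+float(c["k1"])*(s@s));return c["K"][:2,:2]@s+c["K"][:2,2]
def fit(J,W):
    J=np.array(J);W=np.array(W)[:,:2];a=J-J.mean(0);b=W-W.mean(0)
    th=np.arctan2((a[:,0]*b[:,1]-a[:,1]*b[:,0]).sum(),(a*b).sum());R=np.array([[np.cos(th),-np.sin(th)],[np.sin(th),np.cos(th)]])
    t=W.mean(0)-R@J.mean(0);return th,t,(W-(J@R.T+t))
E
python3 - <<'E'
from h import *
top=dict(np.load("top0.npz"));side=dict(np.load("side0.npz"))
zt=lambda X,Y:(235+(X+.5)/6-.5,155+(Y+.5)/6-.5)
zs=lambda X,Y:(235+(X+.5)/6-.5,185+(Y+.5)/6-.5)
J=[(.09,.17),(.09,-.17),(-.1,-.17),(-.1,.17),(.065,.057),(.065,.022),(.065,-.013)]
H=[.012]*4+[.026]*3
P=[(48,117),(692,68),(728,424),(70,478),(262,140),(328,133),(398,127)]
W=[onz(top,*zt(*p),h) for p,h in zip(P,H)]
th,t,r=fit(J,W);print("top",np.degrees(th),t*1e3);print((r*1e3).round(1))
P2=[(462,65),(728,192),(348,553),(60,378),(267,246),(277,212)]
# side: corners -y/+x, -y/-x, +y/-x, +y/+x
J2=[(.09,-.17),(-.1,-.17),(-.1,.17),(.09,.17)]
W2=[onz(side,*zs(*p),.012) for p in P2[:4]]
th2,t2,r2=fit(J2,W2);print("side",np.degrees(th2),t2*1e3);print((r2*1e3).round(1))
# blank ends at z=.02 , grip top
R=np.array([[np.cos(th),-np.sin(th)],[np.sin(th),np.cos(th)]])
inv=lambda w:R.T@(w[:2]-t)*1e3
for p in [(298,218),(550,196)]: print("blank end",inv(onz(top,*zt(*p),.02)))
print("foot",inv(onz(top,*zt(186,215),.035)))
print("grip top mid",inv(onz(top,*zt(153,128),.074)))
# mask dark grip
g=top["frame"].astype(int).sum(2)[170:185,250:270];print(g)
d=top["depth"][170:185,250:270];print((d*1000).round().astype(int))
E
```

```text
top 3.0297939725674614 [523.36411277  -2.69769363]
[[-1.3 -2.7]
 [-3.   2.7]
 [ 1.6  1.5]
 [ 1.3 -2.2]
 [-0.1 -0.2]
 [ 0.7  0.9]
 [ 0.9 -0. ]]
side 2.9142147284385764 [518.30222909   0.59821999]
[[-1.7  2.2]
 [ 1.6  2.7]
 [ 0.5 -2.4]
 [-0.4 -2.5]]
blank end [24.02837773 41.69469859]
blank end [ 24.93147474 -87.80473307]
foot [27.82891373 97.54785799]
grip top mid [ 66.47637836 107.6868694 ]
[[336 352 356 356 341 327 322 323 317 317 315 316 318 314 317 315 315 315
  313 313]
 [314 316 316 316 315 316 316 317 315 313 309 311 308 309 310 309 310 309
  308 306]
 [310 308 308 310 310 313 315 312 311 303 301 307 307 301 302 300 301 299
  296 295]
 [302 296 299 301 302 303 306 300 286 287 289 300 305 304 300 290 287 287
  284 280]
 [290 288 288 292 290 288 286 270 247 240 240 241 250 270 282 280 288 288
  285 281]
 [282 284 286 287 284 262 231 212 197 193 193 189 195 216 254 307 367 393
  389 378]
 [292 315 332 346 359 322 231 184 178 178 176 175 173 189 263 402 523 570
  570 554]
 [385 425 454 489 509 451 288 187 175 178 178 175 173 183 283 448 568 604
  602 596]
 [511 549 557 569 563 480 
[... 1445 characters left out ...]
0 1497 1497 1499 1498 1500 1496 1501
  1509 1541 1548 1547 1551 1542]
 [1546 1545 1549 1547 1544 1547 1544 1498 1498 1498 1496 1502 1500 1495
  1504 1539 1547 1542 1546 1548]
 [1543 1546 1546 1543 1542 1547 1550 1514 1507 1505 1515 1515 1521 1514
     0 1539 1545 1547 1551 1545]
 [1548 1544 1545 1539 1543 1545 1545 1541 1529 1528 1529 1529 1529 1536
  1538 1539 1543 1541 1542 1542]
 [1544 1547 1541 1546 1546 1550 1541 1542 1533 1530 1533 1535 1532 1543
  1528 1535 1542 1548 1546 1543]
 [1547 1546 1546 1541 1548 1549 1550 1545 1534 1534 1535 1541 1525 1540
  1536 1528 1554 1559 1554 1561]
 [1541 1556 1559 1555 1555 1554 1558 1554 1537 1529 1531 1533 1534 1540
  1532 1537 1552 1556 1555 1556]]
```

Run:
```python
from h import *
from scipy.spatial.transform import Rotation as Ro
from workcell import monitor
top=dict(np.load("top0.npz"));side=dict(np.load("side0.npz"))
zs=lambda X,Y:(235+(X+.5)/6-.5,185+(Y+.5)/6-.5)
def tri(a,b):
    (o1,d1),(o2,d2)=ray(top,*a),ray(side,*b);A=np.c_[d1,-d2];s=np.linalg.lstsq(A,o2-o1,rcond=None)[0]
    p,q=o1+s[0]*d1,o2+s[1]*d2;return (p+q)/2*1e3,np.linalg.norm(p-q)*1e3
# grip top: dark mask centroids
print(tri((260.2,177.0),zs(168,240)))
for z in(.074,):print(onz(top,260.2,177.2,z)*1e3,onz(side,*zs(168,240),z)*1e3)
# long notch
print("notch",tri((235+262.5/6-.5,155+140.5/6-.5),zs(263,242)))
s=monitor.read_state();R=Ro.from_rotvec(s["tcp_rot"]).as_matrix();print(R.round(3))
th=np.radians(3.0)
y=R[:,1];a=np.degrees(np.arctan2(y[1],y[0]));print("jaw yaw",a,"turn wz",((3.0-a+90)%180)-90)
```

```text
(array([581.0230037 , 108.2155528 ,  73.31249726]), np.float64(0.3136932802801816))
[580.16547317 108.05519416  74.        ] [580.58261842 108.8063305   74.        ]
notch (array([577.85091429,  53.09570735,  38.8171002 ]), np.float64(12.009138998168774))
[[-0.001  0.435 -0.901]
 [ 0.002 -0.901 -0.435]
 [-1.    -0.002 -0.   ]]
jaw yaw -64.22881362350283 turn wz 67.22881362350284
```

>>> play_rows([
  {"x": 20,"y": 50,"z": 0,"wz": 5},
  {"x": 41,"y": 102,"z": 0,"wz": 10},
  {"x": 62,"y": 154,"z": 0,"wz": 15},
  {"x": 82,"y": 205,"z": 0,"wz": 20},
  {"x": 103,"y": 257,"z": 0,"wz": 25},
  {"x": 123,"y": 308,"z": 0,"wz": 30},
  {"x": 144,"y": 360,"z": 0,"wz": 35},
  {"x": 165,"y": 411,"z": 0,"wz": 40},
  {"x": 186,"y": 463,"z": 0,"wz": 45},
  {"x": 206,"y": 514,"z": 0,"wz": 50},
  {"x": 226,"y": 565,"z": 0,"wz": 55},
  {"x": 247,"y": 616,"z": 0,"wz": 60},
  {"x": 268,"y": 667,"z": -20,"wz": 64},
  {"x": 287,"y": 716,"z": -60,"wz": 67},
  {"x": 287,"y": 716,"z": -100,"wz": 67},
  {"x": 287,"y": 716,"z": -100,"wz": 67},
  {"x": 287,"y": 716,"z": -100,"wz": 67},
])

```text
schema error: expected keys wx, wy, wz, x, y, z, fingers
```

>>> play_rows([
  {"x": 20,"y": 50,"z": 0,"wx": 0,"wy": 0,"wz": 5,"fingers": -1},
  {"x": 62,"y": 154,"z": 0,"wx": 0,"wy": 0,"wz": 15,"fingers": -1},
  {"x": 62,"y": 154,"z": 0,"wx": 0,"wy": 0,"wz": 15,"fingers": -1},
  {"x": 103,"y": 257,"z": 0,"wx": 0,"wy": 0,"wz": 25,"fingers": -1},
  {"x": 103,"y": 257,"z": 0,"wx": 0,"wy": 0,"wz": 25,"fingers": -1},
  {"x": 144,"y": 360,"z": 0,"wx": 0,"wy": 0,"wz": 35,"fingers": -1},
  {"x": 144,"y": 360,"z": 0,"wx": 0,"wy": 0,"wz": 35,"fingers": -1},
  {"x": 186,"y": 463,"z": 0,"wx": 0,"wy": 0,"wz": 45,"fingers": -1},
  {"x": 186,"y": 463,"z": 0,"wx": 0,"wy": 0,"wz": 45,"fingers": -1},
  {"x": 226,"y": 565,"z": 0,"wx": 0,"wy": 0,"wz": 55,"fingers": -1},
  {"x": 226,"y": 565,"z": 0,"wx": 0,"wy": 0,"wz": 55,"fingers": -1},
  {"x": 268,"y": 667,"z": -20,"wx": 0,"wy": 0,"wz": 64,"fingers": -1},
  {"x": 268,"y": 667,"z": -20,"wx": 0,"wy": 0,"wz": 64,"fingers": -1},
  {"x": 287,"y": 716,"z": -60,"wx": 0,"wy": 0,"wz": 67,"fingers": -1},
  {"x": 287,"y": 716,"z": -100,"wx": 0,"wy": 0,"wz": 67,"fingers": -1},
  {"x": 287,"y": 716,"z": -100,"wx": 0,"wy": 0,"wz": 67,"fingers": -1},
  {"x": 287,"y": 716,"z": -100,"wx": 0,"wy": 0,"wz": 67,"fingers": -1},
])

```text
time: 2.22
tool_pos: [0.5808, 0.1078, 0.1542]
tcp_rot: [1.174, 1.231, -1.173]
wrist_force: [0.4, -0.4, 0.4]
width: 1.002
```

Run:
```python
from workcell import monitor, eyes
import cv2,numpy as np
from scipy.spatial.transform import Rotation as Ro
s=monitor.read_state();R=Ro.from_rotvec(s["tcp_rot"]).as_matrix();print(R.round(3),np.degrees(np.arctan2(R[1,1],R[0,1])))
o=[]
for n in("side","top"):
    c=eyes.read_camera(n); np.savez(f"{n}1.npz",**c);a=c["frame"][...,::-1]
    a=a[140:280,225:375] ;o.append(cv2.resize(a,(398,371),interpolation=cv2.INTER_CUBIC))
cv2.imwrite("pics/b1.png",np.hstack(o))
```

```text
[[ 0.001  0.999  0.048]
 [-0.     0.048 -0.999]
 [-1.     0.001  0.   ]] 2.7447639273058604
```

View pics/b1.png

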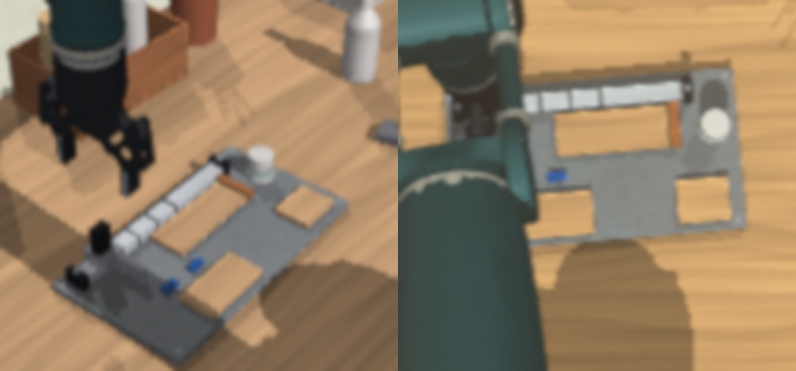

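Left (side view): the open gripper hangs over the grip, which is at about (100,238) in this picture. Right (top view): the longest blank lies in the bay against the fence. Descending.

>>> play_rows([
  {"x": 0,"y": 0,"z": -30,"wx": 0,"wy": 0,"wz": 0,"fingers": -1},
  {"x": 0,"y": 0.5,"z": -60,"wx": 0,"wy": 0,"wz": 0,"fingers": -1},
  {"x": 0,"y": 0.5,"z": -75,"wx": 0,"wy": 0,"wz": 0,"fingers": -1},
  {"x": 0,"y": 0.5,"z": -88,"wx": 0,"wy": 0,"wz": 0,"fingers": -1},
  {"x": 0,"y": 0.5,"z": -88,"wx": 0,"wy": 0,"wz": 0,"fingers": -1},
], grip_force=40)

```text
time: 2.95
tool_pos: [0.5804, 0.1084, 0.0651]
tcp_rot: [1.173, 1.232, -1.174]
wrist_force: [-0.1, -0.5, 0.2]
width: 1.004
```

Run:
```python
from workcell import monitor, eyes
import cv2,numpy as np
print(monitor.read_state()["wrist_force"])
c=eyes.read_camera("side");a=c["frame"][...,::-1][175:275,225:345]
cv2.imwrite("pics/b2.png",cv2.resize(a,None,fx=6,fy=6,interpolation=cv2.INTER_CUBIC))
```

```text
[-0.13483321 -0.53805701  0.15409058]
```

View pics/b2.png

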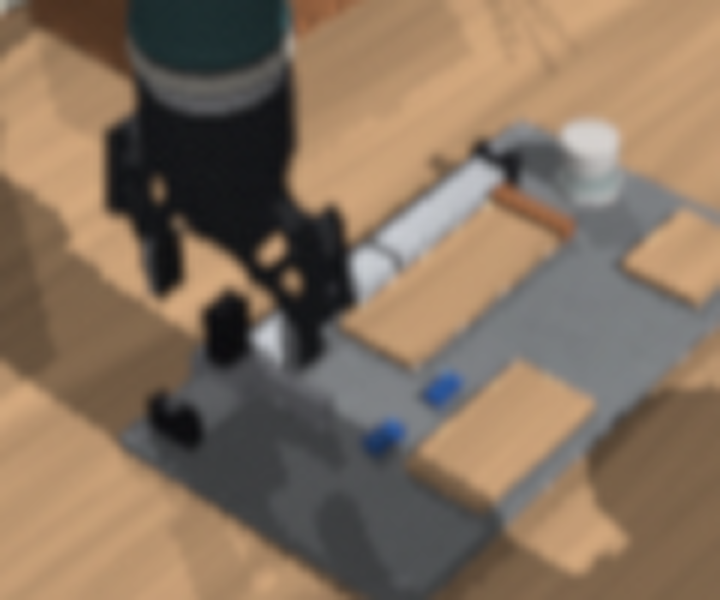

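The fingers straddle the grip (grip at 225,330; tips at 165,280 and 310,350). Closing.

>>> play_rows([
  {"x": 0,"y": 0,"z": 0,"wx": 0,"wy": 0,"wz": 0,"fingers": 0.4},
  {"x": 0,"y": 0,"z": 0,"wx": 0,"wy": 0,"wz": 0,"fingers": 0.6},
  {"x": 0,"y": 0,"z": 0,"wx": 0,"wy": 0,"wz": 0,"fingers": 1},
  {"x": 0,"y": 0,"z": 0,"wx": 0,"wy": 0,"wz": 0,"fingers": 1},
  {"x": 0,"y": 0,"z": 0,"wx": 0,"wy": 0,"wz": 0,"fingers": 1},
  {"x": 0,"y": 0,"z": 0,"wx": 0,"wy": 0,"wz": 0,"fingers": 1},
  {"x": 0,"y": 0,"z": 0,"wx": 0,"wy": 0,"wz": 0,"fingers": 1},
  {"x": 0,"y": 0,"z": 0,"wx": 0,"wy": 0,"wz": 0,"fingers": 1},
])

```text
time: 4.0
tool_pos: [0.5832, 0.1088, 0.0661]
tcp_rot: [1.176, 1.228, -1.169]
wrist_force: [6.9, 0.2, -3.3]
width: 0.18
```

Width 15.3 mm, so it is gripping, with 7 N sideways from a ~3 mm x offset. I'll relieve that and start sliding.

>>> play_rows([
  {"x": 2.8,"y": 0,"z": 0,"wx": 0,"wy": 0,"wz": 0,"fingers": 1},
  {"x": 2.8,"y": 0,"z": 0,"wx": 0,"wy": 0,"wz": 0,"fingers": 1},
  {"x": 3.1,"y": -5,"z": 0,"wx": 0,"wy": 0,"wz": 0,"fingers": 1},
  {"x": 3.3,"y": -10,"z": 0,"wx": 0,"wy": 0,"wz": 0,"fingers": 1},
  {"x": 3.6,"y": -15,"z": 0,"wx": 0,"wy": 0,"wz": 0,"fingers": 1},
  {"x": 3.9,"y": -20,"z": 0,"wx": 0,"wy": 0,"wz": 0,"fingers": 1},
  {"x": 4.1,"y": -25,"z": 0,"wx": 0,"wy": 0,"wz": 0,"fingers": 1},
  {"x": 4.4,"y": -30,"z": 0,"wx": 0,"wy": 0,"wz": 0,"fingers": 1},
  {"x": 4.4,"y": -30,"z": 0,"wx": 0,"wy": 0,"wz": 0,"fingers": 1},
  {"x": 4.4,"y": -30,"z": 0,"wx": 0,"wy": 0,"wz": 0,"fingers": 1},
])

```text
time: 5.25
tool_pos: [0.5851, 0.0782, 0.0661]
tcp_rot: [1.173, 1.231, -1.173]
wrist_force: [-1.8, -0.3, 5.5]
width: 0.18
```

Run:
```python
from workcell import monitor, eyes
import cv2,numpy as np
s=monitor.read_state();print(s["tool_pos"],s["wrist_force"])
o=[]
for n,b in(("side",(185,275,235,355)),("top",(155,245,235,355))):
    c=eyes.read_camera(n);np.savez(f"{n}3.npz",**c);a=c["frame"][...,::-1][b[0]:b[1],b[2]:b[3]]
    o.append(cv2.resize(a,(720,540) if 0 else (396,297),interpolation=cv2.INTER_CUBIC))
cv2.imwrite("pics/b3.png",np.vstack(o))
```

```text
[0.58509648 0.07824321 0.06610569] [-1.81642966 -0.26809831  5.49023052]
```

View pics/b3.png

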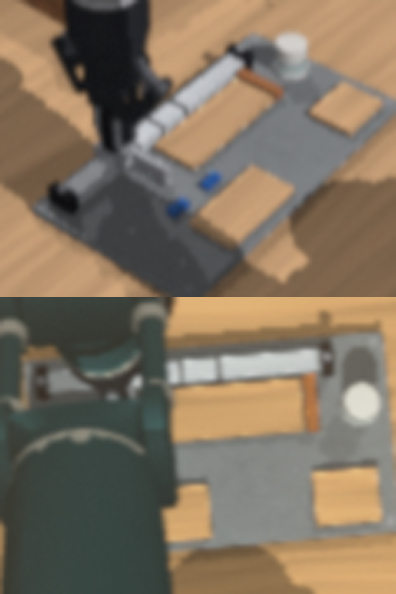

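The stop slid 30 mm with the gripper. Now small steps, watching the force along the rail.

>>> play_rows([
  {"x": 0.2,"y": -4,"z": 0,"wx": 0,"wy": 0,"wz": 0,"fingers": 1},
  {"x": 0.4,"y": -7,"z": 0,"wx": 0,"wy": 0,"wz": 0,"fingers": 1},
  {"x": 0.4,"y": -7,"z": 0,"wx": 0,"wy": 0,"wz": 0,"fingers": 1},
])

```text
time: 5.72
tool_pos: [0.5855, 0.0714, 0.0661]
tcp_rot: [1.173, 1.231, -1.173]
wrist_force: [-1.6, -1.4, 5.1]
width: 0.177
```

>>> play_rows([
  {"x": 0.1,"y": -2,"z": 0,"wx": 0,"wy": 0,"wz": 0,"fingers": 1},
  {"x": 0.1,"y": -2,"z": 0,"wx": 0,"wy": 0,"wz": 0,"fingers": 1},
  {"x": 0.1,"y": -2,"z": 0,"wx": 0,"wy": 0,"wz": 0,"fingers": 1},
])

```text
time: 6.1
tool_pos: [0.5855, 0.0696, 0.0661]
tcp_rot: [1.173, 1.232, -1.173]
wrist_force: [-1.0, -0.2, 4.5]
width: 0.177
```

>>> play_rows([
  {"x": 0.1,"y": -2,"z": 0,"wx": 0,"wy": 0,"wz": 0,"fingers": 1},
  {"x": 0.1,"y": -2,"z": 0,"wx": 0,"wy": 0,"wz": 0,"fingers": 1},
  {"x": 0.1,"y": -2,"z": 0,"wx": 0,"wy": 0,"wz": 0,"fingers": 1},
])

```text
time: 6.48
tool_pos: [0.5856, 0.0676, 0.066]
tcp_rot: [1.173, 1.232, -1.173]
wrist_force: [-1.5, 0.5, 4.6]
width: 0.182
```

>>> play_rows([
  {"x": 0.1,"y": -2,"z": 0,"wx": 0,"wy": 0,"wz": 0,"fingers": 1},
  {"x": 0.1,"y": -2,"z": 0,"wx": 0,"wy": 0,"wz": 0,"fingers": 1},
  {"x": 0.1,"y": -2,"z": 0,"wx": 0,"wy": 0,"wz": 0,"fingers": 1},
])

```text
time: 6.85
tool_pos: [0.5857, 0.0664, 0.0661]
tcp_rot: [1.174, 1.232, -1.173]
wrist_force: [-1.1, 3.0, 5.2]
width: 0.178
```

The ball is starting to ride up at about y = 0.067, so the centre should be near 0.057.

>>> play_rows([
  {"x": 0.1,"y": -2,"z": 0,"wx": 0,"wy": 0,"wz": 0,"fingers": 1},
  {"x": 0.1,"y": -2,"z": 0,"wx": 0,"wy": 0,"wz": 0,"fingers": 1},
  {"x": 0.1,"y": -2,"z": 0,"wx": 0,"wy": 0,"wz": 0,"fingers": 1},
])

```text
time: 7.22
tool_pos: [0.5858, 0.0659, 0.0661]
tcp_rot: [1.176, 1.234, -1.172]
wrist_force: [-1.6, 8.7, 4.4]
width: 0.178
```

>>> play_rows([
  {"x": 0.1,"y": -2,"z": 0,"wx": 0,"wy": 0,"wz": 0,"fingers": 1},
  {"x": 0.1,"y": -2,"z": 0,"wx": 0,"wy": 0,"wz": 0,"fingers": 1},
  {"x": 0.1,"y": -2,"z": 0,"wx": 0,"wy": 0,"wz": 0,"fingers": 1},
])

```text
time: 7.6
tool_pos: [0.5859, 0.0628, 0.0661]
tcp_rot: [1.174, 1.233, -1.172]
wrist_force: [-1.6, 3.2, 4.9]
width: 0.178
```

>>> play_rows([
  {"x": 0.1,"y": -1.5,"z": 0,"wx": 0,"wy": 0,"wz": 0,"fingers": 1},
  {"x": 0.1,"y": -1.5,"z": 0,"wx": 0,"wy": 0,"wz": 0,"fingers": 1},
  {"x": 0.1,"y": -1.5,"z": 0,"wx": 0,"wy": 0,"wz": 0,"fingers": 1},
])

```text
time: 7.98
tool_pos: [0.5861, 0.0602, 0.0661]
tcp_rot: [1.173, 1.232, -1.173]
wrist_force: [-1.2, 1.1, 4.5]
width: 0.179
```

>>> play_rows([
  {"x": 0.1,"y": -1,"z": 0,"wx": 0,"wy": 0,"wz": 0,"fingers": 1},
  {"x": 0.1,"y": -1,"z": 0,"wx": 0,"wy": 0,"wz": 0,"fingers": 1},
  {"x": 0.1,"y": -1,"z": 0,"wx": 0,"wy": 0,"wz": 0,"fingers": 1},
])

```text
time: 8.35
tool_pos: [0.5861, 0.0594, 0.0661]
tcp_rot: [1.173, 1.232, -1.173]
wrist_force: [-1.1, 0.9, 5.7]
width: 0.177
```

>>> play_rows([
  {"x": 0.1,"y": -1,"z": 0,"wx": 0,"wy": 0,"wz": 0,"fingers": 1},
  {"x": 0.1,"y": -1,"z": 0,"wx": 0,"wy": 0,"wz": 0,"fingers": 1},
  {"x": 0.1,"y": -1,"z": 0,"wx": 0,"wy": 0,"wz": 0,"fingers": 1},
])

```text
time: 8.72
tool_pos: [0.5862, 0.0578, 0.0661]
tcp_rot: [1.173, 1.231, -1.173]
wrist_force: [-1.9, -0.0, 5.5]
width: 0.178
```

Run:
```python
from workcell import monitor, eyes
import cv2,numpy as np
s=monitor.read_state();print(s["tool_pos"],s["wrist_force"])
c=eyes.read_camera("side");np.savez("side4.npz",**c);a=c["frame"][...,::-1][185:275,235:355]
cv2.imwrite("pics/b4.png",cv2.resize(a,None,fx=6,fy=6,interpolation=cv2.INTER_CUBIC))
```

```text
[0.58621367 0.05780719 0.06609524] [-1.93141395e+00 -3.69415652e-04  5.50825235e+00]
```

View pics/b4.png

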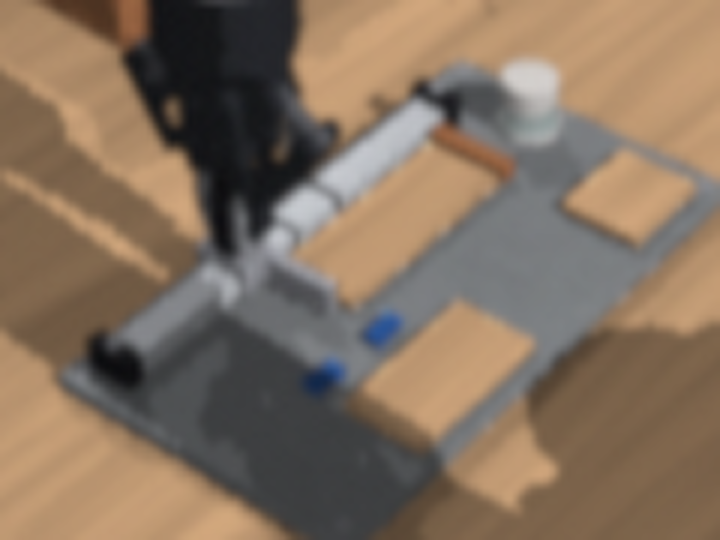

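Still ~0 N at 57.8. The centre isn't clear yet, so I'll probe on in 1 mm steps.

>>> play_rows([
  {"x": 0.05,"y": -1,"z": 0,"wx": 0,"wy": 0,"wz": 0,"fingers": 1},
  {"x": 0.05,"y": -1,"z": 0,"wx": 0,"wy": 0,"wz": 0,"fingers": 1},
  {"x": 0.05,"y": -1,"z": 0,"wx": 0,"wy": 0,"wz": 0,"fingers": 1},
])

```text
time: 9.15
tool_pos: [0.5863, 0.0566, 0.0661]
tcp_rot: [1.172, 1.231, -1.173]
wrist_force: [-1.2, -2.5, 6.2]
width: 0.18
```

>>> play_rows([
  {"x": 0.05,"y": -1,"z": 0,"wx": 0,"wy": 0,"wz": 0,"fingers": 1},
  {"x": 0.05,"y": -1,"z": 0,"wx": 0,"wy": 0,"wz": 0,"fingers": 1},
  {"x": 0.05,"y": -1,"z": 0,"wx": 0,"wy": 0,"wz": 0,"fingers": 1},
])

```text
time: 9.52
tool_pos: [0.5863, 0.056, 0.0661]
tcp_rot: [1.173, 1.232, -1.173]
wrist_force: [-1.6, 0.1, 4.9]
width: 0.183
```

Pulled in at 56.6 (−2.5 N), then neutral at 56.0. One more probe should show the restoring force beyond the centre.

>>> play_rows([
  {"x": 0.05,"y": -1,"z": 0,"wx": 0,"wy": 0,"wz": 0,"fingers": 1},
  {"x": 0.05,"y": -1,"z": 0,"wx": 0,"wy": 0,"wz": 0,"fingers": 1},
  {"x": 0.05,"y": -1,"z": 0,"wx": 0,"wy": 0,"wz": 0,"fingers": 1},
])

```text
time: 9.9
tool_pos: [0.5864, 0.0554, 0.0661]
tcp_rot: [1.173, 1.232, -1.173]
wrist_force: [-1.4, 1.3, 5.1]
width: 0.182
```

Run:
```python
from workcell import monitor, eyes
import cv2,numpy as np
for i in range(4):
    c=eyes.read_camera("side");s=monitor.read_state();print(s["tool_pos"].round(4),s["wrist_force"].round(1))
np.savez("side5.npz",**c);a=c["frame"][...,::-1][205:250,260:310]
cv2.imwrite("pics/b5.png",cv2.resize(a,None,fx=12,fy=12,interpolation=cv2.INTER_CUBIC))
```

```text
[0.5864 0.0554 0.0661] [-1.5  1.3  5.9]
[0.5863 0.0554 0.0661] [-1.6  0.7  5.1]
[0.5864 0.0554 0.0661] [-1.3  1.6  5.6]
[0.5863 0.0554 0.066 ] [-1.6  1.9  6.5]
```

View pics/b5.png

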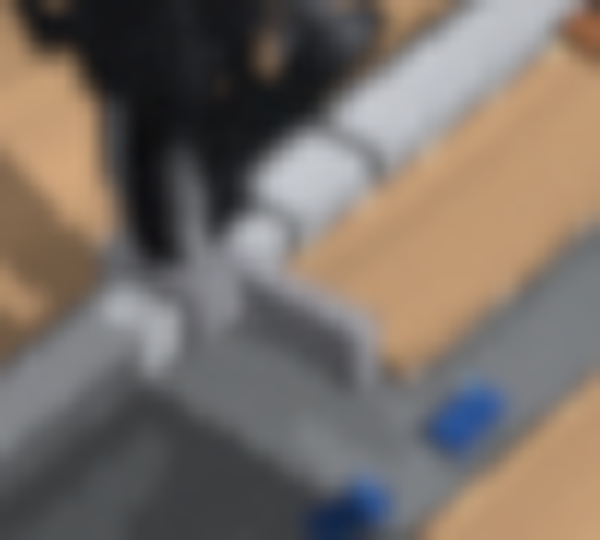

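The force turns positive past ~56, so the centre is near 56. The ball centres a released stop to 1 mm, so I'll back off ~1 mm, release briefly and regrip.

>>> play_rows([
  {"x": -0.5,"y": 1.0,"z": 0,"wx": 0,"wy": 0,"wz": 0,"fingers": 1},
  {"x": -0.5,"y": 1.0,"z": 0,"wx": 0,"wy": 0,"wz": 0,"fingers": 1},
  {"x": -0.5,"y": 1.0,"z": 0,"wx": 0,"wy": 0,"wz": 0,"fingers": 1},
])

```text
time: 10.48
tool_pos: [0.5863, 0.056, 0.0661]
tcp_rot: [1.174, 1.231, -1.173]
wrist_force: [-0.2, -0.8, 5.4]
width: 0.179
```

>>> play_rows([
  {"x": 0,"y": 0,"z": 0,"wx": 0,"wy": 0,"wz": 0,"fingers": 0.3},
  {"x": 0,"y": 0,"z": 0,"wx": 0,"wy": 0,"wz": 0,"fingers": 0.3},
  {"x": 0,"y": 0,"z": 0,"wx": 0,"wy": 0,"wz": 0,"fingers": 0.3},
  {"x": 0,"y": 0,"z": 0,"wx": 0,"wy": 0,"wz": 0,"fingers": 0.3},
  {"x": 0,"y": 0,"z": 0,"wx": 0,"wy": 0,"wz": 0,"fingers": 0.3},
  {"x": 0,"y": 0,"z": 0,"wx": 0,"wy": 0,"wz": 0,"fingers": 0.3},
  {"x": 0,"y": 0,"z": 0,"wx": 0,"wy": 0,"wz": 0,"fingers": 0.3},
  {"x": 0,"y": 0,"z": 0,"wx": 0,"wy": 0,"wz": 0,"fingers": 0.3},
])

```text
time: 11.48
tool_pos: [0.5857, 0.0561, 0.0653]
tcp_rot: [1.173, 1.232, -1.173]
wrist_force: [0.4, 0.3, 0.2]
width: 0.35
```

Run:
```python
from workcell import monitor, eyes
import cv2,numpy as np
for i in range(3):
    c=eyes.read_camera("side");s=monitor.read_state();print(s["tool_pos"].round(4),s["wrist_force"].round(1),s["width"])
np.savez("side6.npz",**c);a=c["frame"][...,::-1][205:250,260:310]
cv2.imwrite("pics/b6.png",cv2.resize(a,None,fx=12,fy=12,interpolation=cv2.INTER_CUBIC))
```

```text
[0.5857 0.0561 0.0653] [0.2 0.3 0.6] 0.3475224439946035
[0.5857 0.0561 0.0653] [-0.  -0.1 -0.3] 0.35405076014917264
[0.5857 0.0561 0.0653] [0.5 0.2 0.1] 0.351307670080243
```

View pics/b6.png

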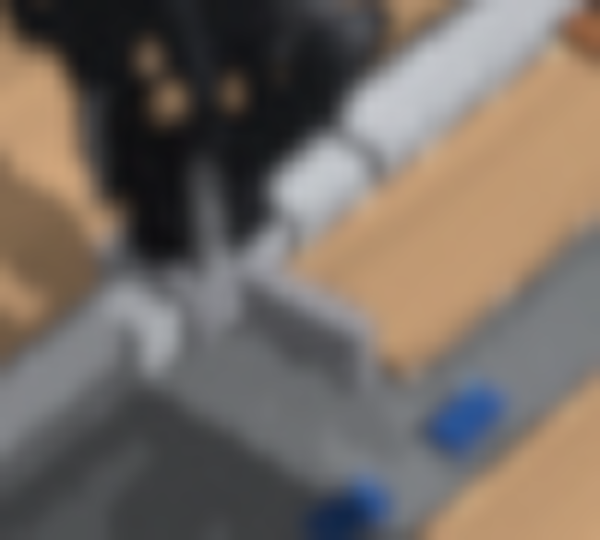

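The stop stayed put on release (foot tip near (372,335) in both crops). I'll check it geometrically against the two visible notches and the blank's end.

Run:
```python
from h import *
c=dict(np.load("side6.npz"));b=dict(np.load("side5.npz"))
th=np.radians(3);e=np.array([-np.sin(th),np.cos(th)])
f=lambda X,Y,z:onz(c,260+(X+.5)/12-.5,205+(Y+.5)/12-.5,z)[:2]@e*1e3
print("med notch",f(290,225,.026),"short notch",f(362,152,.026))
print("foot top tip",f(372,330,.035),f(250,275,.035)); print("blank near corner top",f(400,375,.02))
A=[cv2.cvtColor(x["frame"],cv2.COLOR_RGB2GRAY)[226:238,280:294].astype(np.float32) for x in(b,c)]
print("px shift foot",cv2.phaseCorrelate(*A))
```

```text
med notch -6.71527322893256 short notch -41.84207769636849
foot top tip 19.26386428264548 22.578466463770983
blank near corner top 15.629926176133367
px shift foot ((0.33248360763987694, 0.30461526938410444), 1.0897672017415365)
```

>>> play_rows([
  {"x": 0,"y": 0,"z": 0,"wx": 0,"wy": 0,"wz": 0,"fingers": 0.6},
  {"x": 0,"y": 0,"z": 0,"wx": 0,"wy": 0,"wz": 0,"fingers": 1},
  {"x": 0,"y": 0,"z": 0,"wx": 0,"wy": 0,"wz": 0,"fingers": 1},
  {"x": 0,"y": 0,"z": 0,"wx": 0,"wy": 0,"wz": 0,"fingers": 1},
  {"x": 0,"y": 0,"z": 0,"wx": 0,"wy": 0,"wz": 0,"fingers": 1},
  {"x": 0,"y": 0,"z": 0,"wx": 0,"wy": 0,"wz": 0,"fingers": 1},
])

```text
time: 12.38
tool_pos: [0.5862, 0.0562, 0.0654]
tcp_rot: [1.174, 1.231, -1.173]
wrist_force: [3.8, -0.3, -1.1]
width: 0.178
```

The notch spacing reads 35.1 mm (true 35). The foot's middle sits ~27 mm beyond the medium notch, and 27 is what a seated stop should give. The grip is regained with about zero force along the rail, so I'll hand in after a last check.

Run:
```python
from workcell import monitor, eyes, finish_job
import cv2
c=eyes.read_camera("side");s=monitor.read_state();print(s["time"],s["tool_pos"].round(4),s["wrist_force"].round(1),s["width"])
print(finish_job())
```

```text
12.425 [0.5862 0.0562 0.0655] [ 4.5  1.  -2.7] 0.17882955698033967
the job is handed in; nothing more can be done
None
```

The long blank was in the bay. I pinched the stop's grip, slid the stop about 52 mm into the long blank's notch (jig y = +57 mm), and handed the job in at 12.4 s still holding the grip. No verdict was reported.

- **Finding the notch:** along the rail, the force rose to about 8.7 N as the ball rode up. It then showed a pull-in of about −2.5 N, and was neutral near TCP y = 56 mm. I probed about 0.6 mm past that, then backed off. I released the grip briefly so the ball could centre the stop, and gripped it again.
- **Last checks:** the jaws were open 15 mm on the 16 mm grip. The force along the rail was 1 N or less, with about 4.5 N sideways. When I released it, the foot moved by less than half a pixel (about 1 mm), and its middle was about 27 mm past the medium notch, as it should be when seated. I saw no blank or bystander move in the pictures.
- **Disagreements:**
  - The two cameras placed the jig about 5 mm apart in x and 3 mm apart in y.
  - The camera-only estimate of the notch was about 1.5 mm (top) to 5 mm (side) beyond the felt centre. I trusted the feel and the self-centring instead.
  - The side-view estimate of the blank's near end was also 2 to 3 mm off the expected value.

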